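# Fit the air-filter bowl up into its bayonet head

## Robot

A 6-joint arm with a two-finger parallel gripper is mounted at the origin on the work surface; the furniture and walls round the work are solid. World frame = base frame: x ahead of the robot, y to its left, z up, the work surface at z = 0. Lengths are in m, angles in rad, forces in N, time in s.
With the tool pointing down it reaches from about 0.35 to 0.975 m from the base axis. Payload 4.9 kg.
Tool frame: the origin (TCP) lies on the centre line of the jaws, within the pads' length; the fingertips stand manip.tip_reach ahead of it and the grasp point (between the pads) is the TCP (manip.tip_reach is the distance from the TCP to the fingertips, in m); z points along the fingers, y is the line along which they close (so a half turn about z gives the same grasp; the last joint's range is limited). The gripper opens to 85 mm and grips with 20 to 120 N. Pads are 22 mm wide; open, the fingers measure 114 mm over their backs; the gripper's body (76 mm by 85 mm) begins 54 mm behind the grasp point. The pads swing forward as they close: fully open they stand 13 mm farther back than shut.
Start: joints at [1.148, 0.053, 1.613, -0, 1.476, -0.119], TCP at [0.187, 0.596, 0.25] pointing down, gripper open.
Joint ranges: [-3.01, 3.01], [-1.01, 2.22], [0.06, 2.58], [-1.02, 4.17], [0.09, 2.62], [-3.14, 3.14]. Speed limits (rad/s): [2.57, 2.57, 3.14, 3.14, 3.14, 3.14].

## Interface

Orientations are given as a unit quaternion [w, x, y, z].
In Python, from plant import manip gives the robot as it stands. The module is installed in compiled form; this text tells all that it offers.
- The arm moves only by the tool move_arm, never from a script. Its argument "rows" is a list of rows, each a list of 7 numbers: the shift along the tool's x, y, z in cm, then the turn, a rotation vector about the tool's x, y, z in degrees, then the opening, from -1 (shut) to 1 (fully open). In form: [[tx, ty, tz, ax, ay, az, jaw], ...]. A call has 1 to 20 rows; each row shifts and turns the commanded pose from where the row before left it, along the tool's axes as they then stand; what a row does not reach is not made up. A row lasts 1/12 s, in which the tool goes at most 41.7 mm and 7.16 degrees, less where a joint would pass 70% of its speed; a pose out of reach is approached as far as the arm can. A call is refused whole if a number of a shift passes 4.17 or a number of a turn 7.16, either way. A call with a gripper value outside its range is refused whole. The fingers move at their own pace and stop on an object; the grip force is fixed at half the most. Time passes only in rows, so rows that do not move let the fingers close. It gives the time, the measured TCP pose, the force, the opening and the grip force at its end, in the units of the state.
- manip.state(): the state, without advancing time (a new reading comes with each control period).
- manip.grab_frame(name): name is "side" or "top"; returns a dict with "img" (480x640x3 uint8, blue, green, red), "mtx" (3x3 intrinsics, pixels), "R" (3x3) and "t" (3): a world point X has camera coordinates R X + t. Camera axes: x right, y down, z forward; pixel columns grow to the right and rows downward; lengths in m; the calibration is good to about 2 mm. A picture is of the moment at which its call begins. There is no depth.
- manip.job_done(): hands the job in; it is judged then, once.
The state is a dict: "time": time; "joint_pos": joint angles; "joint_vel": joint speeds; "joint_efforts": joint torques, N m; "tool_pos": TCP position; "tool_rot": TCP orientation; "contact_force": force on the tool from outside, world axes, zero at the start; "ft_torque": the same for the moment, N m; "gripper_width": opening from 0.0 (shut) to 1.0 (fully open); "grasp_force": force on a finger pad.
Only numpy, scipy, OpenCV 4.12 (cv2) and the standard library are available. Lean on these libraries where they do the work, as an engineer would, in place of code of your own. Each camera call takes 0.05 s, during which the arm holds its last target. There are 200 camera calls.

## Task

Pick up the blue filter bowl by its red handle, push its three lugs up through the slots of the ring on the air-filter stand (handle under the yellow dot), and swing the handle round to the red dot so that the lugs drop into their pockets and the bowl hangs locked, level, with nothing holding it. Leave the glue bottle, spray can, tape measure and black tape roll standing as they are.

Things in the scene. Friction and masses are not known exactly. Their poses are not given: they have to be found in the camera images.
- filter_bowl: Air-filter bowl, 0.15-0.27 kg, standing on the stool. Origin at the centre of its underside, z up its axis. Blue body 44 mm in diameter up to a shoulder at z = 56; metal neck 36 mm in diameter above, tapering from z = 80 to 26 mm at the top, z = 88. A straight red bar handle, 16 mm wide, z = 34 to 54, runs along the bowl's -x out to 133 mm from the axis.
- handle_grip (a point): Where to grip the red handle: on its centreline, 105 mm out along the bowl's -x, 44 mm above the bowl's underside. Axes as the bowl's.
- bowl_neck (a point): On the bowl's axis at the middle height of the lugs, 73 mm above its underside. The three steel lugs stand out from the neck at 60, 180 (towards the handle) and 300 degrees about z; each is 8 mm wide, reaches 26 mm from the axis and spans z = 70 to 76 above the underside.
- filter_stand: Fixed stand: a 30 mm square post (at x 57, y -48 mm, 298 mm tall) on a 64 mm base carries an overhanging grey round head, 68 mm in diameter, 260 to 320 mm above the bench, open below; free space beneath it. Origin on the head's axis at bench level, z up. The locked handle points along -x (red dot on the head's side and top); the yellow dot is 50 degrees clockwise from above.
- ring_mouth (a point): Centre of the bayonet ring's underside, on the head's axis, 260 mm above the bench; axes as the stand's. The ring is 43 mm across inside (58 at the slots), with slots for the lugs, humps, pockets and stops. The bowl can be pushed up until its shoulder meets this underside: bowl's underside 204 mm above the bench, lugs 6 mm above the humps.
- entry_slot (a point): Middle of the slot under the yellow dot, 130 degrees about the stand's z, 25 mm from the axis at the ring's underside. The handle points this way when the bowl is pushed up. The three slots are each 38 degrees wide, centred at 10, 130 and 250 degrees. Going anticlockwise from above, each is followed by a 15 degree hump, its top 8 mm above the ring's underside.
- lock_pocket (a point): Middle of the pocket floor under the red dot, along the stand's -x, 25 mm from the axis, 4 mm above the ring's underside. The three pockets are each 32 degrees wide, centred at 60, 180 and 300 degrees, past the humps and before a solid stop. Seated in them, 10 mm below fully up, the bowl's underside is 194 mm above the bench and it cannot turn back.
- riser: Small fixed plywood stool, top 180 x 60 mm, 120 mm above the bench, on which the bowl stands. Its origin is at bench level under the middle of the handle grip; x along its length: the top reaches from x = -50 to 130 mm, the bowl stands at about x = 100 mm. It stands between the red tool box (body 190 mm tall, a low handle on top) and the parts cabinet (250 mm).
- wood_glue: Yellow glue bottle, 45 x 66 x 196 mm, loose bystander. Origin at the centre of its underside.
- spray_can: Aerosol can, 58 mm in diameter, 210 mm tall, loose bystander. Origin at the centre of its underside.
- black_tape: Small roll of black tape lying flat, 58 mm across, 19 mm tall, loose bystander. Origin at the centre of its underside.
- tape_measure: Green tape measure, 40 x 84 x 65 mm, loose bystander. Origin at the centre of its underside.

How it is judged:
By the outcome, as a careful person would: the job done as asked, in the order asked, and still so for the second after the job is handed in, with the robot touching nothing.
It also fails if it takes over 45 s, if anything falls off the work surface, if the arm or the gripper's body presses on something with over 40 N, if the wrist force passes 120 N, or if a joint passes its speed limit or range.

## Working session

There is one attempt and no reset: what is moved stays moved. The work goes in short steps, Python scripts to look and compute and a tool call to move; the robot and the scene stay as the last step left them, time stands still between calls to the robot, and variables do not carry over. Pictures are saved under pics/ and viewed, at most 10 in all, crops included, and the job is handed in when it is done.

Besides the shell and the picture viewer there is one more tool, called after "Emit:" as name([rows], argument=value, ...), one row to a line, values as JSON. move_arm: Moves the arm, as the interface text tells. Its arguments: {"type":"object","properties":{"rows":{"type":"array","items":{"type":"array","items":{"type":"number"}}}},"required":["rows"]}

```bash
mkdir -p pics; ls
cat > h.py <<'E'
import numpy as np, cv2
from plant import manip
def ray(f,u,v):
    d=np.linalg.inv(f['mtx'])@np.array([u,v,1.]); R=f['R']; t=np.ravel(f['t'])
    return -R.T@t, R.T@d
def onplane(f,u,v,z):
    c,d=ray(f,u,v); return c+d*(z-c[2])/d[2]
def tri(f1,p1,f2,p2):
    c1,d1=ray(f1,*p1); c2,d2=ray(f2,*p2)
    s=np.linalg.lstsq(np.array([d1,-d2]).T,c2-c1,rcond=None)[0]
    a,b=c1+s[0]*d1,c2+s[1]*d2
    return (a+b)/2,np.linalg.norm(a-b)
def proj(f,X):
    p=f['mtx']@(f['R']@np.array(X)+np.ravel(f['t'])); return p[:2]/p[2]
E
python3 - <<'E'
from h import *
import pickle
print(manip.state(),manip.tip_reach)
for n in("side","top"):
    f=manip.grab_frame(n); cv2.imwrite(f'pics/{n}0.png',f['img']); pickle.dump(f,open(n+'0.pkl','wb'))
    print(n,-f['R'].T@np.ravel(f['t']),f['R'][2],f['mtx'])
E
```

```text
pics
{'time': 0.0, 'joint_pos': array([ 1.14802185e+00,  5.33243829e-02,  1.61429773e+00,  2.38900188e-06,
        1.47601557e+00, -1.19009632e-01]), 'joint_vel': array([-1.06816682e-04,  7.62309947e-04,  3.85347128e-04,  6.02478295e-05,
       -2.93426124e-03,  2.10276143e-03]), 'joint_efforts': array([ 5.89436549e-04, -3.93676078e+01, -3.70179963e+01, -2.72645548e-05,
        6.91347013e-03, -1.69813842e-05]), 'tool_pos': array([0.18670768, 0.59584227, 0.2490809 ]), 'tool_rot': array([-2.74760563e-04,  1.51299186e-01,  9.88487486e-01, -9.84904812e-04]), 'contact_force': array([ 0.79473155, -0.66775243, -0.45569291]), 'ft_torque': array([ 0.01906768,  0.02457272, -0.03991739]), 'grasp_force': 0.0, 'gripper_width': 0.9993956457901028} 0.019
side [ 0.14094831 -0.57663406  0.8155696 ] [ 0.34700589  0.63739787 -0.68797592] [[457.94327578   0.         320.89866775]
 [  0.         457.94327578 241.09519192]
 [  0.           0.           1.        ]]
top [ 0.3068639 -0.0400284  1.310967 ] [ 0.1159473   0.07420588 -0.99047954] [[562.13328226   0.         321.01553141]
 [  0.         562.13328226 242.1859218 ]
 [  0.           0.           1.        ]]
```

View pics/side0.png

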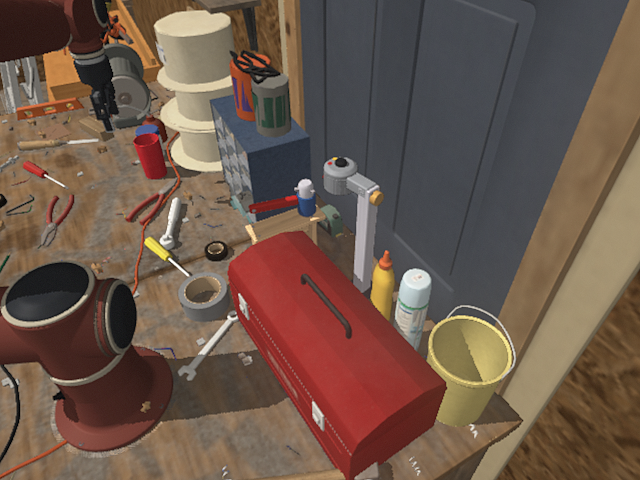

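View pics/top0.png

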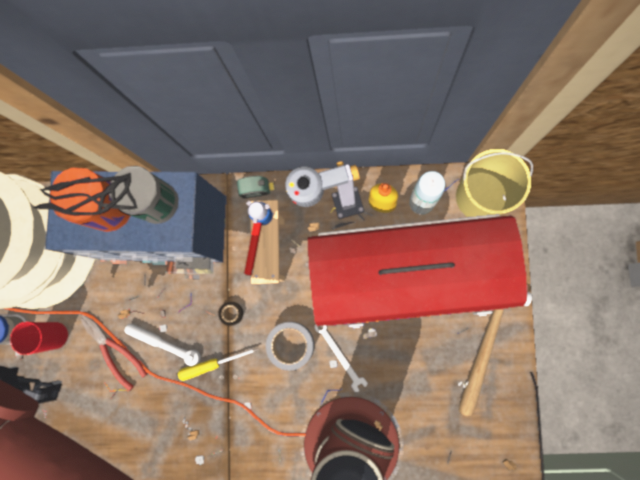

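The side view shows the bowl at (306,197), its red handle at (270,206) and the ring head at (340,172). In the top view the bowl is at (259,212), the handle runs to (249,274) and the head is at (304,186). I'll segment these next.

Run:
```python
from h import *
import pickle
s=pickle.load(open('side0.pkl','rb'));t=pickle.load(open('top0.pkl','rb'))
a=cv2.resize(s['img'][140:270,235:385],None,fx=4,fy=4,interpolation=cv2.INTER_CUBIC)[:560,:600]
b=cv2.resize(t['img'][150:290,230:380],None,fx=4,fy=4,interpolation=cv2.INTER_CUBIC)
cv2.imwrite('pics/a.png',a[:600]);cv2.imwrite('pics/b.png',b)
def comps(f,box,lo,hi,name):
    u0,v0,u1,v1=box;h=cv2.cvtColor(f['img'],cv2.COLOR_BGR2HSV)[v0:v1,u0:u1]
    m=cv2.inRange(h,lo,hi)
    if lo[0]==0 and hi[0]<15:m|=cv2.inRange(h,(170,lo[1],lo[2]),(180,255,255))
    n,l,st,c=cv2.connectedComponentsWithStats(m)
    for i in range(1,n):
        if st[i,4]>=4:
            pts=np.argwhere(l==i)[:,::-1].astype(np.float32)
            r=cv2.minAreaRect(pts)
            print(name,st[i,4],c[i]+[u0,v0],'box',np.round(cv2.boxPoints(r)+[u0,v0],1).tolist())
for n,f,bx in(('side',s,(240,150,350,225)),('top',t,(235,160,325,285))):
    comps(f,bx,(0,150,70),(8,255,255),n+' red')
    comps(f,bx,(100,140,60),(125,255,255),n+' blue')
    comps(f,bx,(18,120,120),(35,255,255),n+' yel')
```

```text
side red 6 [329.5        162.66666667] box [[328.0, 163.0], [328.0, 162.0], [331.0, 162.0], [331.0, 163.0]]
side red 423 [274.30023641 203.71158392] box [[248.5, 204.8], [296.1, 193.9], [298.2, 203.4], [250.7, 214.2]]
side blue 51 [301.7254902  200.82352941] box [[291.0, 199.0], [302.0, 188.0], [312.0, 198.0], [301.0, 209.0]]
side yel 12 [334.16666667 158.08333333] box [[332.0, 157.0], [336.0, 157.0], [336.0, 159.0], [332.0, 159.0]]
top red 6 [296.  192.5] box [[295.0, 192.0], [297.0, 192.0], [297.0, 193.0], [295.0, 193.0]]
top red 390 [252.43076923 247.73589744] box [[243.0, 273.2], [253.0, 221.6], [261.1, 223.2], [251.1, 274.8]]
top red 731 [316.86183311 259.9370725 ] box [[308.0, 237.0], [324.0, 237.0], [324.0, 284.0], [308.0, 284.0]]
top blue 54 [266.74074074 217.59259259] box [[260.9, 221.2], [268.8, 209.9], [273.2, 213.0], [265.3, 224.3]]
top yel 25 [271. 186.] box [[268.6, 183.4], [271.9, 182.5], [273.4, 188.6], [270.1, 189.5]]
top yel 11 [291.36363636 184.09090909] box [[290.0, 183.0], [293.0, 183.0], [293.0, 185.0], [290.0, 185.0]]
```

View pics/a.png

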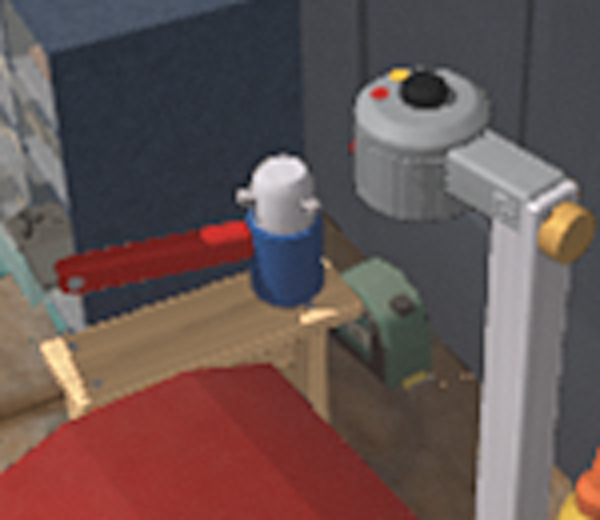

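View pics/b.png

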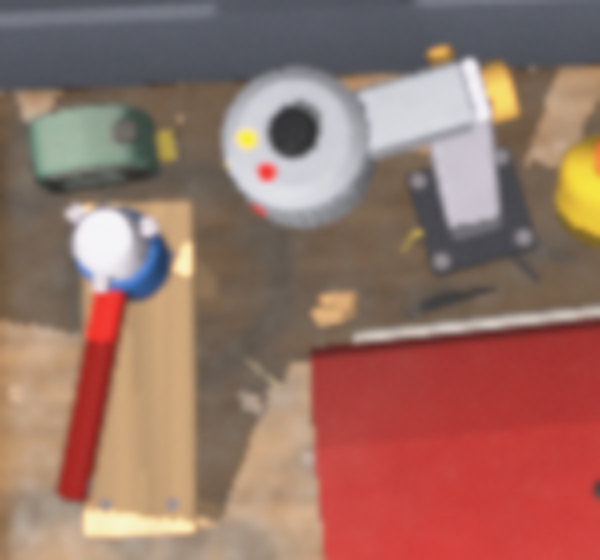

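The crops show the neck top at about side (306,181) / top (256,208). The head's dots are visible in both views: red at side (330,163) / top (296.5,193), yellow at side (335,158.5) / top (291.5,184.5). Next I'll triangulate.

Run:
```python
from h import *
import pickle
s=pickle.load(open('side0.pkl','rb'));t=pickle.load(open('top0.pkl','rb'))
def S(u,v):return (235+u/4-.375,140+v/4-.375)
def T(u,v):return (230+u/4-.375,150+v/4-.375)
P={'necktop':(S(283,165),T(101,236)),'redtop':(S(380,94),T(267,172)),'yeltop':(S(400,75),T(246,139)),'knob':(S(425,88),T(293,131)),
'redside':(S(351,147),T(259,210)),'tagL':(S(202,236),T(89,340)),'tipL':(S(57,264),T(60,494)),'tipR':(S(66,290),T(84,498)),
'stoolcorner':(S(42,346),T(83,513)),'stoolcornerfar':(S(362,305),T(192,202))}
for k,(a,b) in P.items():
    X,e=tri(s,a,t,b);print(k,np.round(X*1000,1),'gap',round(e*1000,1))
# head silhouette in top view: centre from grey outline at z=.29/.32
for z in(.30,.32): print('head c',z,np.round(onplane(t,*T(296,143),z)*1000,1))
# handle centreline in top view at z=.174
for q in((257.05,222.4),(247.05,274)): print('handle',np.round(onplane(t,*q,.174)*1000,1))
# post front edges at the top: arm end
for q in((0.,0.),): pass
print('neck c from top', np.round(onplane(t,*T(102,237),.208)*1000,1))
print('stool', [np.round(onplane(t,*T(*q),.12)[:2]*1000,1).tolist() for q in((83,513),(192,520),(192,202))])
# handle side red mask
h=cv2.cvtColor(s['img'],cv2.COLOR_BGR2HSV)
```

```text
necktop [510.3 173.2 209.7] gap 3.8
redtop [517.8  76.9 309.9] gap 2.6
yeltop [533.9  86.  310.2] gap 3.6
knob [535.3  64.  314.8] gap 3.0
redside [506.2  85.1 277.7] gap 1.8
tagL [463.9 188.4 167.4] gap 4.5
tipL [383.1 204.9 168.6] gap 1.8
tipR [382.  194.4 157.5] gap 3.2
stoolcorner [371.7 205.8 112.5] gap 7.4
stoolcornerfar [543.1 141.2 117. ] gap 2.0
head c 0.3 [531.7  64.9 300. ]
head c 0.32 [527.2  62.8 320. ]
handle [486.  176.7 174. ]
handle [379.9 199.  174. ]
neck c from top [508.3 173.7 208. ]
stool [[374.8, 203.2], [369.2, 144.3], [541.6, 141.1]]
```

Emit:
move_arm([
  [-2, -2.8, -0.8, 0, 0, 0, 0],
  [-2, -2.8, -0.8, 0, 0, 0, 0],
  [-2, -2.8, -0.8, 0, 0, 0, 0],
  [-2, -2.8, -0.8, 0, 0, 0, 0],
  [-2, -2.8, -0.8, 0, 0, 0, 0],
  [-2, -2.8, -0.8, 0, 0, 0, 0],
  [-2.3, -1.9, 0, 0, 0, 0, 0],
  [-2.3, -1.9, 0, 0, 0, 0, 0],
  [-2.3, -1.9, 0, 0, 0, 0, 0],
  [-2.3, -1.9, 0, 0, 0, 0, 0],
  [-2.3, -1.9, 0, 0, 0, 0, 0],
  [-2.3, -1.9, 0, 0, 0, 0, 0],
  [-2.4, -1.3, 0, 0, 0, -5.7, 0],
  [0, 0, 0, 0, 0, 0, 0],
])

```text
time: 1.27
tool_pos: [0.3697, 0.2276, 0.2978]
tool_rot: [0.0, 0.103, 0.995, -0.001]
contact_force: [0.1, 0.7, -0.7]
gripper_width: 0.504
grasp_force: 0.0
```

Run:
```python
from h import *
import pickle
st=manip.state();print(st['tool_pos'],st['tool_rot'],st['contact_force'],st['gripper_width'])
s=pickle.load(open('side0.pkl','rb'));t=pickle.load(open('top0.pkl','rb'))
def T(u,v):return (230+u/4-.375,150+v/4-.375)
print('cab top edge',[np.round(onplane(t,u,v,.25)*1000).tolist() for u,v in((196,174),(196,262),(224,258),(224,185))])
print('cab bottom?',[np.round(onplane(t,u,v,0)*1000).tolist() for u,v in((224,258),(226,185))])
print('wall',[np.round(onplane(t,u,v,z)*1000).tolist() for u,v,z in((250,170,0),(400,162,0))])
c=[onplane(t,*T(*q),.008)*1000 for q in((418,178),(503,157),(524,238),(442,262))]
print('post base bolts',np.round(c),np.mean(c,0))
print('toolbox corner',np.round(onplane(t,309,238,.15)*1000),np.round(onplane(t,312,320,.15)*1000))
```

```text
[0.36966784 0.22761735 0.2977993 ] [ 2.79288393e-04  1.03091744e-01  9.94671486e-01 -8.05318105e-04] [ 0.14865867  0.66442822 -0.74371759] 0.5035653564718703
cab top edge [[575.0, 282.0, 250.0], [401.0, 283.0, 250.0], [407.0, 228.0, 250.0], [551.0, 226.0, 250.0]]
cab bottom? [[431.0, 291.0, 0.0], [608.0, 284.0, 0.0]]
wall [[642.0, 225.0, 0.0], [644.0, -135.0, 0.0]]
post base bolts [[572.  23.   8.]
 [583. -27.   8.]
 [534. -38.   8.]
 [522.  11.   8.]] [552.64848605  -7.58066491   8.        ]
toolbox corner [452.  72. 150.] [283.  70. 150.]
```

Emit:
move_arm([
  [-2.2, -1.3, 0, 0, 0, 0, 0],
  [-2.2, -1.3, 0, 0, 0, 0, 0],
  [0, 0, 2.7, 0, 0, 0, 0],
  [0, 0, 2.7, 0, 0, 0, 0],
  [0, 0, 2.7, 0, 0, 0, 0],
  [0, 0, 2.7, 0, 0, 0, 0],
  [0, 0, 0, 0, 0, 0, 0],
  [0, 0, 0, 0, 0, 0, 0],
])

```text
time: 1.93
tool_pos: [0.4042, 0.1962, 0.1887]
tool_rot: [-0.002, 0.102, 0.995, -0.001]
contact_force: [0.7, -0.2, 0.7]
gripper_width: 0.503
grasp_force: 0.0
```

Run:
```python
from h import *
s=manip.grab_frame('side');t=manip.grab_frame('top')
a=cv2.resize(s['img'][130:250,225:375],None,fx=4,fy=4,interpolation=cv2.INTER_CUBIC)
b=cv2.resize(t['img'][150:290,200:350],None,fx=4,fy=4,interpolation=cv2.INTER_CUBIC)
cv2.imwrite('pics/c.png',cv2.resize(np.vstack([a,b]),None,fx=.55,fy=.55))
```

```text
(no output)
```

View pics/c.png

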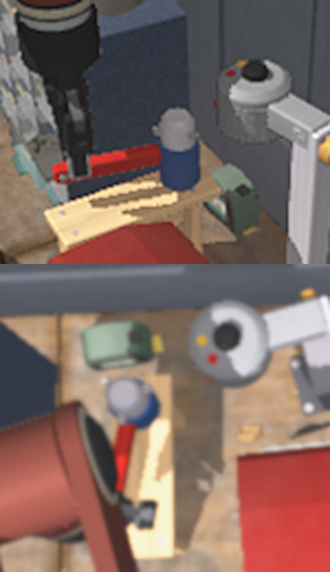

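The fingers are over the handle's outer part (side crop near (80,170)), the bowl stands undisturbed, and neither the cabinet nor the toolbox is being touched. I'll go down and close.

Emit:
move_arm([
  [-0.3, -0.2, 1.2, 0, 0, 0, 0],
  [0, 0, 1.2, 0, 0, 0, 0],
  [0, 0, 0, 0, 0, 0, 0],
  [0, 0, 0, 0, 0, 0, -1],
  [0, 0, 0, 0, 0, 0, -1],
  [0, 0, 0, 0, 0, 0, -1],
  [0, 0, 0, 0, 0, 0, -1],
  [0, 0, 0, 0, 0, 0, -1],
  [0, 0, 0, 0, 0, 0, -1],
])

```text
time: 2.78
tool_pos: [0.4083, 0.1936, 0.1666]
tool_rot: [0.0, 0.102, 0.995, 0.0]
contact_force: [0.1, -0.4, 0.8]
gripper_width: 0.176
grasp_force: 59.7
```

Emit:
move_arm([
  [0, 0, -1.2, 0, 0, 0, -1],
  [0, 0, -1.2, 0, 0, 0, -1],
  [0, 0, -1.2, 0, 0, 0, -1],
  [-0.99, 0.67, 0, 0, 0, 6.77, -1],
  [-0.99, 0.67, 0, 0, 0, 6.77, -1],
  [-0.99, 0.67, 0, 0, 0, 6.77, -1],
  [-0.99, 0.67, 0, 0, 0, 6.77, -1],
  [-0.99, 0.67, 0, 0, 0, 6.77, -1],
  [-0.99, 0.67, 0, 0, 0, 6.77, -1],
  [-0.99, 0.67, 0, 0, 0, 6.77, -1],
  [-0.99, 0.67, 0, 0, 0, 6.77, -1],
  [-0.99, 0.67, 0, 0, 0, 6.77, -1],
  [-0.99, 0.67, 0, 0, 0, 6.77, -1],
  [-0.99, 0.67, 0, 0, 0, 6.77, -1],
  [0, 0, 0, 0, 0, 0, -1],
  [0, 0, 0, 0, 0, 0, -1],
])

```text
time: 4.12
tool_pos: [0.5287, 0.1693, 0.2034]
tool_rot: [0.0, 0.682, 0.731, 0.001]
contact_force: [0.6, 0.2, -3.2]
gripper_width: 0.178
grasp_force: 59.4
```

Run:
```python
from h import *
import pickle
s=manip.grab_frame('side');t=manip.grab_frame('top');pickle.dump((s,t),open('under.pkl','wb'))
a=cv2.resize(s['img'][140:240,270:390],None,fx=5,fy=5,interpolation=cv2.INTER_CUBIC)
cv2.imwrite('pics/d.png',a)
b=cv2.resize(t['img'][150:250,220:340],None,fx=5,fy=5,interpolation=cv2.INTER_CUBIC)
cv2.imwrite('pics/e.png',b)
```

```text
(no output)
```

View pics/d.png

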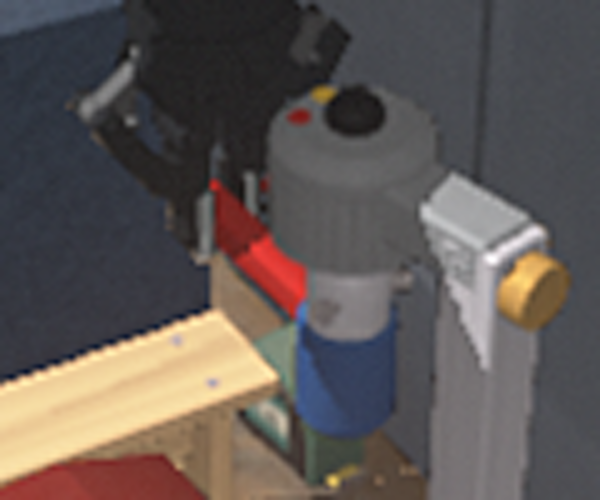

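View pics/e.png

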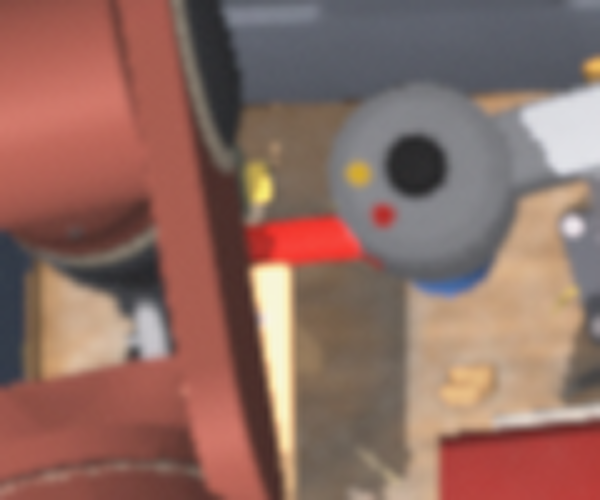

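The side crop shows the bowl level under the head: blue body edges at columns 298–396, head edges at 270–437, lug at right. The top crop shows the handle leaving beneath the yellow dot. I'll check the axis offset numerically.

Run:
```python
from h import *
import pickle
s,t=pickle.load(open('under.pkl','rb'))
st=manip.state();p=st['tool_pos'];w,x,y,z=st['tool_rot']
print(p)
ux=np.array([1-2*(y*y+z*z),2*(x*y+w*z),0]);B=p-.104*ux;print('bowl axis est',B,'yaw',np.degrees(np.arctan2(ux[1],ux[0])))
C=np.array([.5345,.065])
D=lambda X:(proj(s,X)-[270,140]+.375)*5
E=lambda X:(proj(t,X)-[220,150]+.375)*5
for zz in(.27,.31):print('head axis side',zz,D([*C,zz]),'top',E([*C,zz]))
for zz in(.157,.18,.205,.23):print('bowl axis side',zz,D([*B[:2],zz]))
# bodies' extreme edges in the row through: cylinder horizontally perpendicular to the view
c,_=ray(s,0,0)
def edges(P,r,zz):
    v=np.array(P[:2])-c[:2];v/=np.linalg.norm(v);n=np.array([-v[1],v[0]])
    return [D([*(np.array(P[:2])+k*r*n),zz]).round(1).tolist() for k in(1,-1)]
print('blue edges',edges(B,.022,.19)); print('head edges',edges(C,.034,.29)); print('neck',edges(B,.018,.22))
# measured edges from gradients on rows
g=cv2.cvtColor(s['img'],cv2.COLOR_BGR2HSV)
for r in(204,208,212,216):
    m=np.where(cv2.inRange(g[r:r+1,318:360],(100,120,40),(125,255,255))[0])[0]+318
    print('blue row crop',(r-140)*5,((m.min()-270)*5,(m.max()+1-270)*5))
f=t
# handle in top view
h=cv2.cvtColor(t['img'],cv2.COLOR_BGR2HSV)
for cx in(272,278,284):
    m=np.where((cv2.inRange(h[185:210,cx:cx+1],(0,150,70),(8,255,255))|cv2.inRange(h[185:210,cx:cx+1],(170,150,70),(180,255,255)))[:,0])[0]+185
    q=onplane(t,cx,(m.min()+m.max())/2,p[2]+.010);print('handle mid',m.min(),m.max(),q*1000, 'expected dist from line', 1000*((q-p)[0]*ux[1]-(q-p)[1]*ux[0]))
```

```text
[0.52806555 0.16969021 0.20295004]
bowl axis est [0.53525729 0.06593918 0.20295004] yaw 93.96524625816268
head axis side 0.27 [347.54450507 204.2559667 ] top [428.13558337 188.29342683]
head axis side 0.31 [349.01552526 120.52819431] top [416.55183581 165.24773303]
bowl axis side 0.157 [344.21276445 414.05472344]
bowl axis side 0.18 [344.92735921 373.70563492]
bowl axis side 0.205 [345.73063277 328.34936119]
bowl axis side 0.23 [346.56301493 281.34949039]
blue edges [[293.7, 355.0], [396.9, 356.5]]
head edges [[262.5, 162.0], [434.3, 164.1]]
neck [[303.1, 299.7], [389.4, 301.0]]
blue row crop 320 (np.int64(300), np.int64(305))
blue row crop 340 (np.int64(300), np.int64(380))
blue row crop 360 (np.int64(300), np.int64(310))
blue row crop 380 (np.int64(300), np.int64(320))
handle mid 195 201 [528.09867119 138.22070102 212.95003511] expected dist from line -2.1431208419296235
handle mid 194 202 [527.57802826 126.0969223  212.95003511] expected dist from line -3.500893088957267
handle mid 193 202 [528.0742408  113.97329179 212.95003511] expected dist from line -3.8442340005912747
```

Emit:
move_arm([
  [-0.07, 0.1, -1, 0, 0, 0, -1],
  [0, 0, -1, 0, 0, 0, -1],
  [0, 0, -0.5, 0, 0, 0, -1],
  [0, 0, -0.5, 0, 0, 0, -1],
  [0, 0, -0.5, 0, 0, 0, -1],
  [0, 0, 0, 0, 0, 0, -1],
  [0, 0, 0, 0, 0, 0, -1],
])

```text
time: 4.8
tool_pos: [0.5294, 0.1686, 0.2378]
tool_rot: [0.0, 0.683, 0.73, 0.0]
contact_force: [0.3, -0.2, -2.6]
gripper_width: 0.179
grasp_force: 59.4
```

Emit:
move_arm([
  [0, 0, -0.4, 0, 0, 0, -1],
  [0, 0, -0.4, 0, 0, 0, -1],
  [0, 0, -0.3, 0, 0, 0, -1],
  [0, 0, 0, 0, 0, 0, -1],
  [0, 0, 0, 0, 0, 0, -1],
])

```text
time: 5.22
tool_pos: [0.5294, 0.1686, 0.2486]
tool_rot: [0.0, 0.683, 0.73, 0.0]
contact_force: [0.3, 0.5, -2.4]
gripper_width: 0.176
grasp_force: 59.3
```

Emit:
move_arm([
  [0, 0, -0.1, 0, 0, 0, -1],
  [0, 0, -0.1, 0, 0, 0, -1],
  [0, 0, -0.1, 0, 0, 0, -1],
  [0, 0, 0, 0, 0, 0, -1],
  [0, 0, 0, 0, 0, 0, -1],
])

```text
time: 5.63
tool_pos: [0.5292, 0.1686, 0.2512]
tool_rot: [-0.0, 0.683, 0.73, -0.0]
contact_force: [-0.2, -0.4, -3.9]
gripper_width: 0.174
grasp_force: 59.3
```

Emit:
move_arm([
  [0, 0, 0.2, 0, 0, 0, -1],
  [-0.04, -0.91, 0, 0, 0, -5, -1],
  [-0.04, -0.91, 0, 0, 0, -5, -1],
  [-0.04, -0.91, 0, 0, 0, -5, -1],
  [-0.04, -0.91, 0, 0, 0, -5, -1],
  [-0.04, -0.91, 0, 0, 0, -5, -1],
  [0, 0, 0, 0, 0, 0, -1],
])

```text
time: 6.22
tool_pos: [0.4849, 0.1555, 0.2491]
tool_rot: [-0.0, 0.508, 0.861, -0.0]
contact_force: [1.0, -0.1, -2.6]
gripper_width: 0.177
grasp_force: 59.3
```

Emit:
move_arm([
  [-0.04, -0.91, 0, 0, 0, -5, -1],
  [-0.04, -0.91, 0, 0, 0, -5, -1],
  [-0.04, -0.91, 0, 0, 0, -5, -1],
  [-0.04, -0.91, 0, 0, 0, -5, -1],
  [-0.04, -0.91, 0, 0, 0, -5, -1],
  [0, 0, 0, 0, 0, 0, -1],
  [0, 0, 0, 0, 0, 0, -1],
])

```text
time: 6.8
tool_pos: [0.4521, 0.126, 0.2493]
tool_rot: [0.0, 0.312, 0.95, 0.0]
contact_force: [-0.0, 0.9, -2.6]
gripper_width: 0.175
grasp_force: 59.3
```

Emit:
move_arm([
  [0, 0, 0.3, 0, 0, 0, -1],
  [0, 0, 0.3, 0, 0, 0, -1],
  [0, 0, 0.2, 0, 0, 0, -1],
  [0, 0, 0.1, 0, 0, 0, -1],
  [0, 0, 0, 0, 0, 0, -1],
  [0, 0, 0, 0, 0, 0, -1],
])

```text
time: 7.3
tool_pos: [0.4521, 0.1261, 0.2406]
tool_rot: [0.0, 0.311, 0.951, 0.0]
contact_force: [-2.0, 0.3, 0.4]
gripper_width: 0.175
grasp_force: 59.8
```

Emit:
move_arm([
  [0, 0, 0, 0, 0, 0, -0.3],
  [0, 0, 0, 0, 0, 0, 0],
  [0, 0, 0, 0, 0, 0, 0],
  [0, 0, 0, 0, 0, 0, 0],
  [0, 0, -1, 0, 0, 0, 0],
  [0, 0, -2, 0, 0, 0, 0],
  [0, 0, -3, 0, 0, 0, 0],
  [1, 0, -3, 0, 0, 0, 0],
  [1, 0, -2, 0, 0, 0, 0],
  [3, 0, 0, 0, 0, 0, 0],
  [3, 0, 0, 0, 0, 0, 0],
  [3, 0, 0, 0, 0, 0, 0],
  [0, 0, 0, 0, 0, 0, 0],
  [0, 0, 0, 0, 0, 0, 0],
])

```text
time: 8.47
tool_pos: [0.3626, 0.1916, 0.3516]
tool_rot: [0.001, 0.309, 0.951, 0.001]
contact_force: [0.5, -0.6, 0.2]
gripper_width: 0.494
grasp_force: 0.0
```

Run:
```python
from h import *
s=manip.grab_frame('side');t=manip.grab_frame('top')
a=cv2.resize(s['img'][130:330,235:435],None,fx=2.9,fy=2.9,interpolation=cv2.INTER_CUBIC)
b=cv2.resize(t['img'][150:350,200:300],None,fx=2.9,fy=2.9,interpolation=cv2.INTER_CUBIC)
b=cv2.resize(t['img'][140:240,230:450],None,fx=3.5,fy=3.5,interpolation=cv2.INTER_CUBIC)
cv2.imwrite('pics/f.png',a);cv2.imwrite('pics/g.png',b)
```

```text
(no output)
```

View pics/f.png

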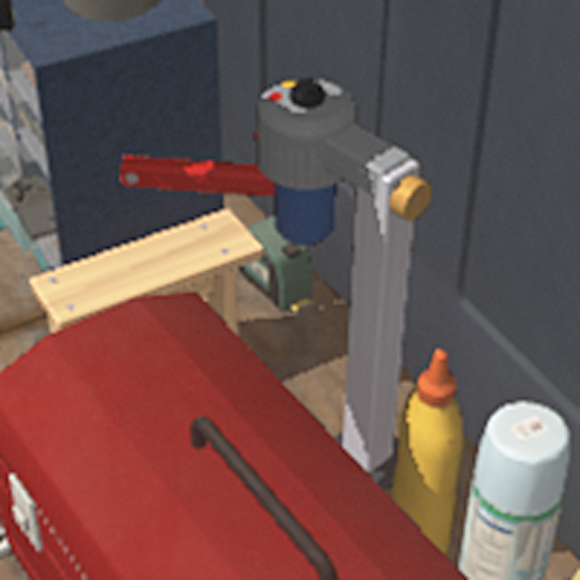

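View pics/g.png

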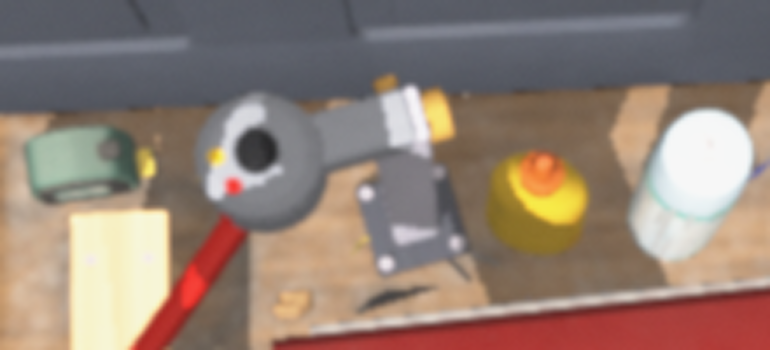

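Handle under the red dot, bowl hanging, bystanders standing. One numeric levelness check on the handle, then hand in.

Run:
```python
from h import *
s=manip.grab_frame('side')
h=cv2.cvtColor(s['img'],cv2.COLOR_BGR2HSV);v0,v1,u0,u1=178,202,270,332
m=cv2.inRange(h[v0:v1,u0:u1],(0,140,50),(8,255,255))|cv2.inRange(h[v0:v1,u0:u1],(170,140,50),(180,255,255))
u=np.array([-.805,.593]);C=np.array([.5358,.0643]);n=np.array([u[1],-u[0]])
for r in(.05,.07,.09,.11,.125):
    # far top edge and near bottom edge of the bar (camera on the -n / +n side)
    e=[proj(s,[*(C+r*u+k*.008*n),z]) for k in(1,-1) for z in(.228,.248)]
    c=int(round(np.mean([q[0] for q in e])));w=np.where(m[:,c-u0])[0]+v0
    print(r,c,'expected rows',min(q[1] for q in e).round(1),max(q[1] for q in e).round(1),'seen',w.min(),w.max()+1)
```

```text
0.05 316 expected rows 185.4 197.8 seen 187 197
0.07 306 expected rows 184.7 197.1 seen 185 196
0.09 296 expected rows 184.1 196.5 seen 185 195
0.11 287 expected rows 183.5 195.9 seen 185 195
0.125 280 expected rows 183.1 195.4 seen 183 195
```

Level and at seated height within a pixel.

```bash
python3 -c "
from plant import manip
print(manip.job_done())"
```

```text
the job is handed in; nothing more can be done
None
```

The filter bowl hangs in the ring with its handle under the red dot, level and at seated height to within about a pixel. The arm is clear, the glue bottle, spray can and tape measure stand as they were, and the black tape roll was nowhere near the arm's path but I did not re-check it; the job was handed in at about 8.5 s.

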